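Prick a sample board on the bench punch

ROBOT

A 6-joint arm with a two-finger parallel gripper is mounted at the origin on the work surface. World frame = base frame: x ahead of the robot, y to its left, z up, the work surface at z = 0. Lengths are in mm, angles in rad, forces in N, time in s.
With the tool pointing down it reaches from about 375 to 900 mm from the base axis. Payload 3.1 kg.
Tool frame: the origin (TCP) lies on the centre line of the jaws, within the pads' length; the fingertips stand 17 mm ahead of it and the grasp point (between the pads) lies 2 mm behind it; z points along the fingers, y is the line along which they close (so a half turn about z gives the same grasp; the last joint's range is limited). The gripper opens to 87 mm and grips with 3 to 60 N. Pads are 19 mm wide; open, the fingers measure 117 mm over their backs; the gripper's body (75 mm by 190 mm) begins 51 mm behind the grasp point.
Start: joints at [0.941, 0.527, 1.433, -0, 1.181, -0.178], TCP at [272.824, 562.285, 239.548] pointing down, gripper open.
Joint ranges: [-3.08, 3.08], [-0.75, 2.2], [0.22, 2.44], [-1.43, 4.57], [0, 2.65], [-2.85, 2.85]. Speed limits (rad/s): [2.79, 2.79, 3.14, 3.14, 3.14, 3.14].

INTERFACE

Orientations are given as a 3x3 rotation matrix whose columns are the frame's x, y, z axes.
In Python, from rig import arm, kinematics, status, vision gives the robot as it stands. Calls block until the motion is done:
- arm.movep(position, orientation): joint-space move of the TCP to a pose.
- arm.movel(position, attitude=None, vel=150, until_force=None): straight line of the TCP; attitude=None keeps the orientation; vel is the mean speed in mm/s. With until_force (N) it stops when the force on the tool has changed by that much, and returns True; else False.
- arm.goto_joints(angles): joint-space move.
- arm.gripper_to(opening, effort=None): finger opening in mm; effort is the grip in N (None keeps the last); returns when the fingers have stopped.
- arm.pause(seconds).
- kinematics.ik(position, orientation): joint angles nearest the present ones, or None.
- status.get_state(): the state.
- vision.read_camera(name): name is "side" or "top"; returns a dict with "frame" (400x640x3 uint8, red, green, blue), "mtx" (3x3 intrinsics, pixels), "k1" (the pictures are not rectified: a ray, as slopes to the right and down, at radius r is drawn at 1 + k1 r^2 times it, then the intrinsics apply), "R" (3x3) and "t" (3): a world point X has camera coordinates R X + t. Camera axes: x right, y down, z forward; pixel columns grow to the right and rows downward; lengths in mm; the calibration is good to about 2 mm. A picture is of the moment at which its call begins. There is no depth.
A pose or a line that the arm cannot do raises arm.IKError and nothing moves.
- arm.close_job(): hands the job in; it is judged then, once.
The state is a dict: "clock": time; "joints": joint angles; "joint_velocities": joint speeds; "tau": joint torques, N m; "tcp_pos": TCP position; "orientation": TCP orientation; "wrist_force": force on the tool from outside, world axes, zero at the start; "wrist_torque": the same for the moment, N m; "grip_width": finger opening in mm; "grasp_force": force on a finger pad.
Only numpy, scipy, OpenCV 4.12 (cv2) and the standard library are available. Lean on these libraries where they do the work, as an engineer would, in place of code of your own. Each camera call takes 0.05 s, during which the arm holds its last target. There are 200 camera calls.

TASK

Slide the plywood sample board along the bench, keeping it flat on the top, until the dark dot inside the ring on it sits right under the needle of the bench punch. Then, on the grey key box, push the long bar key fully down and let it come up, and after that push the round key fully down to drive the needle and let it up again; do not press the small square key between them. Leave the board where it was pricked, and do not knock over or shove aside the jars, the tall bottle or the tape roll.

Things in the scene. Friction and masses are not known exactly. Their poses are not given: they have to be found in the camera images.
- board: loose plywood board, 200 x 110 x 18 mm, 0.2 to 0.35 kg, lying flat on the bench. Origin: centre of its underside; x along its 200 mm length towards the marked end, y along its width, z up. Plain, with a white blank 50 x 30 mm label and a through hand slot near the other end. It may be pushed by its edges or dragged with the fingers in the slot
- mark (a point): the marked spot on the board's top face: a dark dot 10 mm across in a white ring with a dark outline 26 mm across; this point is the dot's centre, at (55, 18, 18) mm in the board's frame
- slot (a point): centre of the hand slot at the board's top face, at (-64, 0, 18) mm in the board's frame; the slot goes right through the 18 mm board and measures 44 mm along the board's x and 70 mm along its y; walls 14 mm thick at the end, 20 mm at the sides
- press: grey bench punch, fixed. Origin: on the bench top straight below the needle; x points from the needle to its column. Foot 120 x 170 x 28 mm and column 50 x 60 mm, 218 mm high, centred 185 mm along x; motor on top to 303 mm. The throat is free up to 125 mm behind the needle. A flat dark disc 64 mm across on the bench lies under the needle; the board slides freely over it
- cap (a point): centre of the round black cap (32 mm across, 216 mm high) on top of the punch's head, exactly above the needle. The head is an upright aluminium cylinder 42 mm across, 112 to 202 mm high; below it a nose 20 mm across down to 78 mm, then the 12 mm needle holder. A 32 mm wide arm, 137 to 193 mm high, joins head and column
- needle_tip (a point): point of the needle, 37 mm above the bench when up (19 mm above the board's top face); moves straight down about 20 mm with the round key, and up again with it
- pod: grey key box, fixed to the bench, 90 x 180 x 36 mm (x, y, z), origin at the centre of its underside, three black keys in a row along its y standing 13 mm above it: long bar key at y = +56 mm, small square key at 0, round key at y = -56 mm
- bar_key_top (a point): centre of the top face of the bar key (50 mm along the box's x, 24 mm along its y), 49 mm above the bench when up
- round_key_top (a point): centre of the top face of the round key (34 mm across), 49 mm above the bench when up
- small_key_top (a point): centre of the top face of the small square key (18 x 18 mm), 49 mm above the bench when up; leave it alone
- bar_key (a joint): bar key travel in m: 0 up, 0.006 fully down; sprung, 2 N to start and 5 N fully down, comes up when let go
- round_key (a joint): round key travel in m: 0 up, 0.006 fully down; sprung, about 1 N to start and 4 N fully down, comes up when let go
- small_key (a joint): small square key travel in m: 0 up, 0.006 fully down; sprung likewise
- bottle1: closed dye jar, bystander, upright, about 66 mm across and 110 mm tall; origin at the centre of its underside
- bottle2: closed dye jar, bystander, upright, about 66 mm across and 110 mm tall; origin at the centre of its underside
- bottle3: closed dye jar, bystander, upright, about 70 mm across and 120 mm tall; origin at the centre of its underside
- bottle4: closed dye jar, bystander, upright, about 70 mm across and 120 mm tall; origin at the centre of its underside
- tall_bottle: tall amber bottle with a black cap, bystander, 68 mm across and 190 mm tall, upright; origin at the centre of its underside
- tape_roll: roll of masking tape lying flat, bystander, 110 mm across, 36 mm high, hole 76 mm; origin at the centre of its underside
Not all that is in view belongs to the job. Of the things that look like the board, the middle-sized one is meant.

How it is judged (in metres and radians):
On the way, in this order (a step that is already met when the one before it is completed fails the run):
1. the board lies still and flat with the dot under the needle (6 mm), no key pressed (horizontal distance between mark and needle_tip below 0.006 m and linear speed of board below 0.01 m/s and height (world z) of board below 0.004 m and angle between board's own z axis and vertical below 0.06 rad and value of joint each of bar_key, round_key, small_key below 0.0015 m), for 0.2 s.
2. the bar key is pushed down (5 mm or more of its 6 mm), the dot still under the needle (value of joint bar_key above 0.005 m and value of joint round_key below 0.0015 m and horizontal distance between mark and needle_tip below 0.006 m), for 0.05 s.
3. the bar key is up again and the round key is pushed down (5 mm or more), the dot still under the needle (value of joint round_key above 0.005 m and value of joint bar_key below 0.0015 m and horizontal distance between mark and needle_tip below 0.006 m), for 0.05 s.
At the end, for the whole second after the job is handed in: the board lies flat and still on the bench with the centre of its dot within 6 mm, seen from above, of the needle's axis, and all three keys are up (within 1.5 mm) (all of step 1); the robot touches nothing.
It fails at once if the round key is pressed while the dot is more than 8 mm off the needle's axis (value of joint round_key above 0.003 m and horizontal distance between mark and needle_tip above 0.008 m).
It fails at once if the small square key is pressed (3 mm) (value of joint small_key above 0.003 m).
It fails at once if bar key and round key are pressed together (value of joint each of bar_key, round_key above 0.003 m).
It fails at once if the board is lifted off the bench (15 mm) instead of slid (height (world z) of board above 0.015 m).
It fails at once if a jar, the tall bottle or the tape roll is tipped (0.5 rad) or shoved by more than 40 mm (distance of any of bottle1, bottle2, bottle3, bottle4, tall_bottle, tape_roll from where it was at the start of the episode above 0.04 m or angle between any of bottle1, bottle2, bottle3, bottle4, tall_bottle, tape_roll's own z axis and vertical above 0.5 rad).
It also fails if it takes over 69 s, if anything falls off the work surface, if the arm or the gripper's body presses on something with over 40 N, if the wrist force passes 120 N, or if a joint passes its speed limit or range.

## Working session

There is one attempt and no reset: what is moved stays moved. The work goes in short steps, each a Python script; the robot and the scene stay as the last script left them, time stands still between calls to the robot, and variables do not carry over. Pictures are saved under pics/ and viewed, at most 10 in all, crops included, and the job is handed in when it is done.

```bash
ls; mkdir -p pics
python3 - <<'E'
from rig import arm,kinematics,status,vision
import cv2
for n in ("top","side"):
    c=vision.read_camera(n); cv2.imwrite(f"pics/{n}0.png",c["frame"][:,:,::-1])
    print(n,c["mtx"].tolist(),c["k1"],c["R"].tolist(),c["t"].tolist())
print(status.get_state()["clock"])
E
```

```text
pics
top [[464.84202052459415, 0.0, 326.3107991704696], [0.0, 464.84202052459415, 200.5733421117501], [0.0, 0.0, 1.0]] -0.11336170438879556 [[-0.004719887453551902, -0.999775869684196, -0.020638145741197985], [-0.994092634781457, 0.006928948984644527, -0.10831354088583796], [0.10843226519669179, 0.020005000954194357, -0.9939025323446642]] [18.030145183612838, 515.1538660391607, 1493.9161469250744]
side [[368.4696886469582, 0.0, 320.9256602176257], [0.0, 368.4696886469582, 195.76769509963123], [0.0, 0.0, 1.0]] -0.03838938441332376 [[0.9540579742857159, -0.2996210329414662, 0.0007863338510795631], [-0.23430857835933755, -0.7477195956937202, -0.6213009708046866], [0.1867427958692453, 0.5925729008609056, -0.783571621076356]] [-465.40546125751024, 192.45382315339572, 1077.536201527194]
0.1
```

View pics/top0.png

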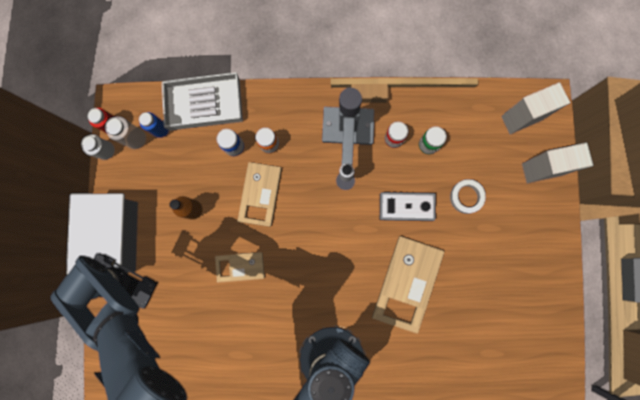

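View pics/side0.png

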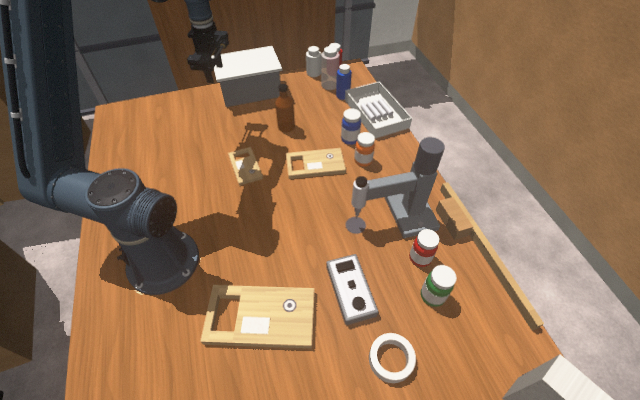

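The top view shows three boards: large at (410,283), small at (240,267), and the middle one at (260,193), which is the one meant, with its ring at (257,177). The punch head is at (347,172). The key box is at (408,206), with the bar key at the left (391,206) and the round key at the right (425,206). The side view shows the middle board at (316,163), the needle and disc near (357,224), and the keys at (345,266), (351,284) and (358,303). I'll zoom in on both.

```bash
cat > h.py <<'E'
from rig import arm,kinematics,status,vision
import cv2, numpy as np
def ray(c,uv):
    p=cv2.undistortPoints(np.array([[uv]],float),c["mtx"],np.array([c["k1"],0,0,0,0.]))[0,0]
    # same radial model as OpenCV k1
    R=np.array(c["R"]);t=np.array(c["t"]); return -R.T@t, R.T@np.array([p[0],p[1],1])
def onz(c,uv,z):
    o,d=ray(c,uv); return o+d*(z-o[2])/d[2]
def tri(c1,u1,c2,u2):
    o,d=ray(c1,u1);p,e=ray(c2,u2)
    s=np.linalg.lstsq(np.c_[d,-e],p-o,rcond=None)[0]
    a,b=o+s[0]*d,p+s[1]*e; return (a+b)/2,np.linalg.norm(a-b)
def proj(c,X):
    q=np.array(c["R"])@X+np.array(c["t"]); s=q[:2]/q[2]; s=s*(1+c["k1"]*(s@s))
    return (np.array(c["mtx"])[:2,:2]@s+np.array(c["mtx"])[:2,2])
E
python3 - <<'E'
from h import *
a=cv2.imread("pics/top0.png");b=cv2.imread("pics/side0.png")
A=cv2.resize(a[140:240,220:450],None,fx=3.4,fy=3.4,interpolation=cv2.INTER_CUBIC)
cv2.imwrite("pics/top_z.png",A)
B=cv2.resize(b[130:330,270:400],None,fx=3,fy=3,interpolation=cv2.INTER_CUBIC)
cv2.imwrite("pics/side_z.png",B)
E
```

```text
(no output)
```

View pics/top_z.png

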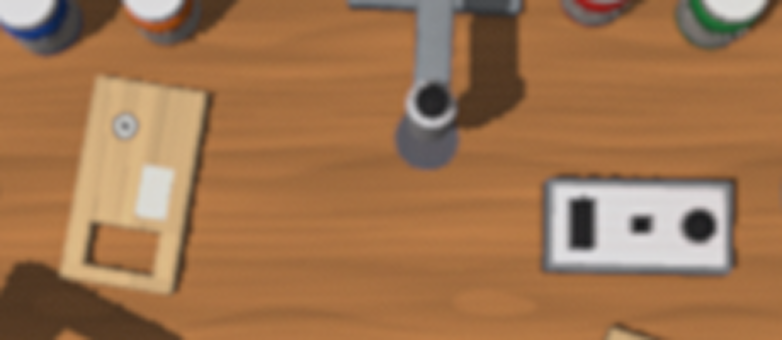

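View pics/side_z.png

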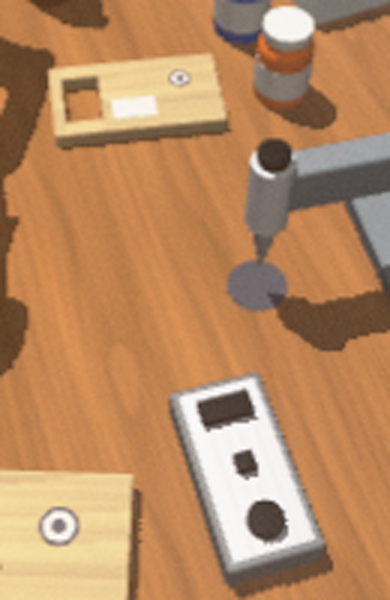

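The zoomed top crop puts the ring at (125,126), the slot at (123,248), the cap at (432,98), the disc at (427,140), and the keys at (582,223), (641,224) and (699,226). The side crop puts the ring at (179,78), the cap at (275,155), the disc at (257,285) and the keys at (226,408), (246,463) and (267,520). Next I'll measure with masks.

```bash
cat > meas.py <<'E'
from h import *
T=vision.read_camera("top");S=vision.read_camera("side")
def blob(c,box,f,k=4):
    x0,y0,x1,y1=box; im=c["frame"][y0:y1,x0:x1]
    im=cv2.resize(im,None,fx=k,fy=k,interpolation=cv2.INTER_CUBIC).astype(int)
    m=f(im).astype(np.uint8)
    n,l,st,ce=cv2.connectedComponentsWithStats(m)
    i=1+np.argmax(st[1:,4]); 
    return (ce[i]+.5)/k-.5+[x0,y0],st[i,4]/k/k,l==i
dark=lambda im:im.max(2)<75
def cb(c,u,v,r,f=dark):
    return blob(c,(u-r,v-r,u+r+1,v+r+1),f)
def boardcorners(c,box,k=4):
    f=lambda im:(im[...,0]>150)&(im[...,1]>125)&(im[...,2]>75)
    _,a,m=blob(c,box,f,k)
    q=cv2.boxPoints(cv2.minAreaRect(cv2.findContours(m.astype(np.uint8),0,2)[0][0])); return (q+.5)/k-.5+[box[0],box[1]],a
E
python3 - <<'E'
from meas import *
np.set_printoptions(precision=1,suppress=True)
for n,(t,s,r) in dict(cap=((347,169),(361,182),8),bar=((391,206),(345,266),11),small=((408,206),(352,284),6),rnd=((425,206),(359,303),9)).items():
    a,ar,_=cb(T,*t,r);b,br,_=cb(S,*s,r)
    print(n,a,ar,b,br,*tri(T,a,S,b))
white=lambda im:(im.min(2)>150)&(im.max(2)-im.min(2)<45)
a,ar,_=cb(T,257,177,6,white);b,br,_=cb(S,330,156,6,white)
print("ring",a,ar,b,br,*tri(T,a,S,b),onz(T,a,18),onz(S,b,18))
disc=lambda im:(im[...,2]>im[...,0]-5)&(im.max(2)<140)
b,br,_=cb(S,356,225,12,disc);print("disc",b,br,onz(S,b,0))
q,ar=boardcorners(T,(228,155,290,232));print(q.tolist(),ar);P=np.array([onz(T,x,18) for x in q]);print(P, np.linalg.norm(P-np.roll(P,1,0),axis=1),P.mean(0))
f=lambda im:(im.min(2)>150)&(im.max(2)-im.min(2)<60)
for z in [(378,188,440,222)]:
    print("pod",onz(T,blob(T,z,f)[0],36))
E
```

```text
cap [347. 169.] 67.8125 [361.2 181.6] 81.25 [586.7 -49.1 209.2] 1.0876451175473343
bar [390.8 205.4] 73.25 [347.5 266.8] 34.9375 [ 500.5 -195.5   36.3] 6.852925465564239
small [408.2 205.6] 13.625 [352.4 285.6] 8.3125 [ 497.1 -251.9   33.8] 1.4092007837055462
rnd [425.2 206. ] 53.9375 [358.3 308. ] 5.8125 [ 495.2 -310.3   18.1] 2.0829616006216662
ring [256.4 176.6] 30.1875 [329.4 155.6] 21.9375 [598.1 248.3  17.6] 0.6362914838159001 [598.3 248.2  18. ] [597.6 248.   18. ]
disc [360.4 222.4] 19.0 [604.7 -44.6   0. ]
[[235.77121353149414, 221.06119537353516], [246.35782432556152, 160.62928771972656], [280.225399017334, 166.56229400634766], [269.63878631591797, 226.99420166015625]] 1786.875
[[450.3 315.2  18. ]
 [653.  282.8  18. ]
 [631.6 168.4  18. ]
 [430.2 202.2  18. ]] [114.8 205.3 116.4 204.2] [541.2 242.2  18. ]
pod [ 494.6 -250.2   36. ]
```

Run:
```python
from meas import *
np.set_printoptions(precision=2,suppress=True)
f=S["frame"].astype(int); print(f[225,345:368:2].tolist()); t=T["frame"].astype(int); print(t[182,336:356:2].tolist())
grey=lambda im:(im[...,0]-im[...,2]<25)&(im.max(2)<150)
x0=338;_,ar,m=blob(S,(338,214,372,236),grey)
c=max(cv2.findContours(m.astype(np.uint8),0,2)[0],key=len);print(cv2.fitEllipse(c),ar)
e=(np.array(cv2.fitEllipse(c)[0])+.5)/4-.5+[338,214];print("disc S",e,onz(S,e,0))
print("cap T@212",onz(T,(347,169),213),"S",onz(S,(361.2,181.6),211))
d2=lambda im:im.max(2)<95
for n,p,s,r in (("bar",(391,205),(345,266),10),("rnd",(425,206),(359,303),9)):
    b=cb(S,*s,r,d2)
    print(n,onz(T,cb(T,*p,9)[0],47),b[:2],onz(S,b[0],47))
st=status.get_state();print(st["orientation"],st["wrist_force"])
a=-.162
for sg in (1,-1):
    y=np.array([-np.sin(a),np.cos(a),0])*sg; z=np.array([0,0,-1.]);O=np.c_[np.cross(y,z),y,z]
    for p in ([478,252,22],[470,-45,22],[500,-195,80],[500,-305,80]): print(sg,p,kinematics.ik(p,O))
```

```text
[[162, 120, 93], [117, 107, 112], [121, 109, 113], [116, 105, 110], [115, 105, 106], [116, 106, 108], [116, 107, 110], [116, 107, 109], [112, 103, 109], [115, 105, 110], [139, 111, 98], [195, 131, 81]]
[[130, 100, 85], [88, 87, 94], [90, 88, 94], [92, 89, 96], [92, 89, 94], [90, 88, 93], [89, 86, 93], [90, 88, 94], [90, 88, 96], [122, 97, 88]]
((70.76547241210938, 44.68763732910156), (63.10918045043945, 75.33808898925781), 97.51890563964844) 237.0
disc S [355.32 224.8 ] [586.01 -48.36   0.  ]
cap T@212 [586.62 -49.05 213.  ] S [585.49 -50.39 211.  ]
bar [ 496.18 -193.39   47.  ] (array([344.86, 266.02]), np.float64(138.0625)) [ 495.37 -196.57   47.  ]
rnd [ 493.47 -304.94   47.  ] (array([358.39, 302.99]), np.float64(116.375)) [ 492.92 -307.42   47.  ]
[[-0.9   0.44 -0.  ]
 [ 0.44  0.9  -0.  ]
 [ 0.   -0.   -1.  ]] [0.05 0.75 0.61]
1 [478, 252, 22] [ 0.28  0.76  1.79 -0.    0.59 -1.13]
1 [470, -45, 22] [-0.33  0.73  1.96 -0.    0.45 -1.74]
1 [500, -195, 80] [-0.58  0.65  1.78 -0.    0.71 -1.99]
1 [500, -305, 80] [-0.74  0.7   1.66 -0.    0.79 -2.15]
-1 [478, 252, 22] [ 0.28  0.76  1.79 -0.    0.59  2.01]
-1 [470, -45, 22] [-0.33  0.73  1.96 -0.    0.45  1.4 ]
-1 [500, -195, 80] [-0.58  0.65  1.78 -0.    0.71  1.15]
-1 [500, -305, 80] [-0.74  0.7   1.66 -0.    0.79  0.99]
```

Needle axis at about (586.3, -49.0), mark at (598, 248.2), slot at about (478, 250.5), board yaw −0.162. Two-view triangulation puts the mark at 17.6 mm high. I'll put the fingers in the slot, spread them to hold the board, then drag.

```bash
cat >> h.py <<'E'
def ori(a):
    y=np.array([-np.sin(a),np.cos(a),0]); z=np.array([0,0,-1.]); return np.c_[np.cross(y,z),y,z]
E
python3 - <<'E'
from meas import *
np.set_printoptions(precision=1,suppress=True)
arm.gripper_to(24,20)
arm.movep([478,250.5,110],ori(-.162))
hit=arm.movel([478,250.5,23],vel=80,until_force=6)
s=status.get_state();print(hit,s["tcp_pos"],s["grip_width"],s["wrist_force"])
if not hit:
    arm.gripper_to(60,15)
    s=status.get_state();print(s["tcp_pos"],s["grip_width"],s["grasp_force"],s["wrist_force"],s["clock"])
S=vision.read_camera("side");T=vision.read_camera("top")
cv2.imwrite("pics/grip.png",np.hstack([cv2.resize(c["frame"][y:y+150,x:x+150],None,fx=2.6,fy=2.6)[:,:,::-1] for c,x,y in((S,230,80),(T,190,120))]))
E
```

```text
False [478.4 250.6  23.4] 23.71948537684848 [ 0.5 -0.1 -0.6]
[478.1 250.5  23.1] 52.07500656267131 15.003272015601397 [-0.8 -0.4  1.6] 4.9417
```

View pics/grip.png

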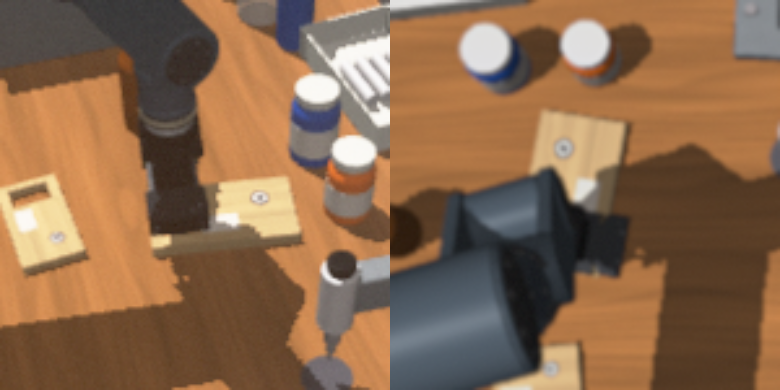

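The fingers are in the slot and spread, holding at 15 N. The ring is visible at (260,197) in the left panel and (563,148) in the right. Now I'll drag.

```bash
cat >> meas.py <<'E'
white=lambda im:(im.min(2)>135)&(im.max(2)-im.min(2)<45)
def ringpos(c,guess):
    u=proj(c,np.array([*guess,18.])); p,a,_=cb(c,*[int(round(x)) for x in u],6,white); return onz(c,p,18)[:2],a
E
python3 - <<'E'
from meas import *
np.set_printoptions(precision=1,suppress=True)
N=np.array([586.3,-49.])
r=[ringpos(c,(598,248)) for c in(T,S)];print(r)
m=(r[0][0]+r[1][0])/2
p=np.array(status.get_state()["tcp_pos"]);d=N-m;print(d)
arm.movel([p[0]+d[0],p[1]+d[1],p[2]],ori(-.162),vel=80)
s=status.get_state();print(s["tcp_pos"],s["grip_width"],s["wrist_force"],s["clock"])
S=vision.read_camera("side");T=vision.read_camera("top")
try: print(ringpos(S,N),ringpos(T,N))
except Exception as e: print(e)
cv2.imwrite("pics/drag.png",np.hstack([cv2.resize(c["frame"][y:y+100,x:x+100],None,fx=4,fy=4,interpolation=cv2.INTER_CUBIC)[:,:,::-1] for c,x,y in((S,300,160),(T,300,130))]))
E
```

```text
[(array([598.3, 248.2]), np.float64(43.9375)), (array([597.7, 247.8]), np.float64(23.5))]
[ -11.7 -297. ]
[464.6 -46.7  23.1] 52.36162253079509 [-0.5  4.8  6.4] 9.0083
(array([584.5, -48.7]), np.float64(37.125)) (array([601.6, -49.6]), np.float64(35.3125))
```

View pics/drag.png

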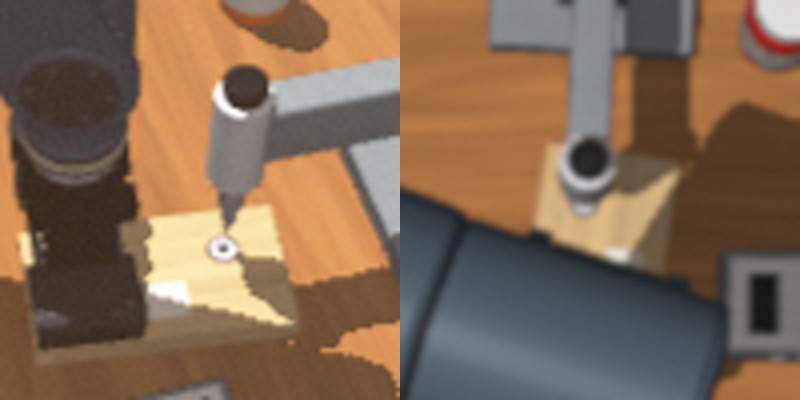

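In the side view the dot, at crop (222,248), sits just under the needle tip at (228,232). The ring reads about 1.5 mm short in x, consistent with arm lag. I'll nudge it, release and check.

Run:
```python
from meas import *
np.set_printoptions(precision=1,suppress=True)
N=np.array([586.3,-49.])
arm.movel([467.9,-46.9,23.1],ori(-.162),vel=20)
print(ringpos(vision.read_camera("side"),N),status.get_state()["tcp_pos"])
arm.gripper_to(24,10)
print(ringpos(vision.read_camera("side"),N))
p=status.get_state()["tcp_pos"]
arm.movel([p[0],p[1],140],vel=100)
arm.gripper_to(0,10)
arm.movep([495,-195,140],ori(-.02))
S=vision.read_camera("side");print(ringpos(S,N), proj(S,np.array([586.3,-49,37])),proj(S,np.array([586.3,-49,18])),status.get_state()["clock"])
cv2.imwrite("pics/rel.png",cv2.resize(S["frame"][160:310,280:430],None,fx=4,fy=4,interpolation=cv2.INTER_CUBIC)[:,:,::-1])
```

```text
(array([584.4, -48.7]), np.float64(37.125)) [464.7 -46.7  23.1]
(array([584.5, -48.6]), np.float64(37.1875))Traceback (most recent call last):
  File "<stdin>", line 12, in <module>
  File "meas.py", line 19, in ringpos
    u=proj(c,np.array([*guess,18.])); p,a,_=cb(c,*[int(round(x)) for x in u],6,white); return onz(c,p,18)[:2],a
                                            ~~^^^^^^^^^^^^^^^^^^^^^^^^^^^^^^^^^^^^^^^
  File "meas.py", line 12, in cb
    return blob(c,(u-r,v-r,u+r+1,v+r+1),f)
  File "meas.py", line 8, in blob
    i=1+np.argmax(st[1:,4]);
        ~~~~~~~~~^^^^^^^^^^
    return _wrapfunc(a, 'argmax', axis=axis, out=out, **kwds)
    return bound(*args, **kwds)
ValueError: attempt to get argmax of an empty sequence
```

Run:
```python
from meas import *
np.set_printoptions(precision=1,suppress=True)
s=status.get_state();print(s["tcp_pos"],s["wrist_force"],s["clock"])
print(proj(S,np.array([586.3,-49,37])),proj(S,np.array([586.3,-49,18])))
print(ringpos(T,(586,-49)) if 0 else "")
cv2.imwrite("pics/rel.png",np.hstack([cv2.resize(c["frame"][y:y+150,x:x+130],None,fx=3,fy=3,interpolation=cv2.INTER_CUBIC)[:,:,::-1] for c,x,y in((S,290,160),(T,310,110))]))
```

```text
[ 494.3 -193.2  139.9] [-0.1 -0.4  1.2] 13.2833
[356.4 218.2] [355.9 221.7]
```

View pics/rel.png

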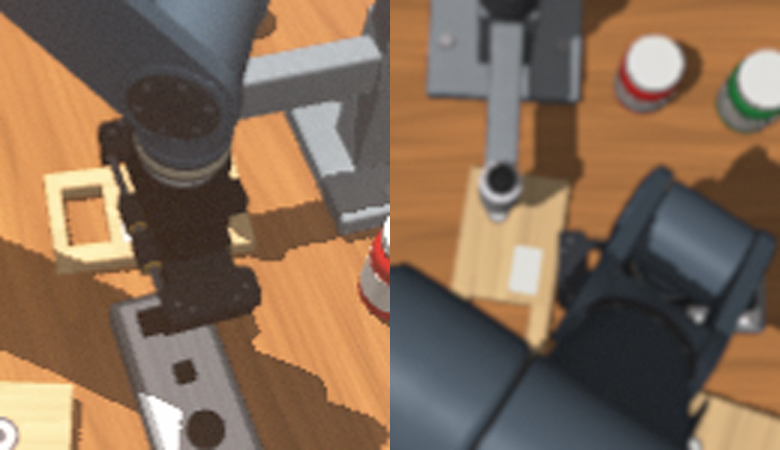

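The arm now hides the dot. Before lifting, the ring read within 2 mm of the needle axis, and the gripper is over the bar key. Now I'll press the bar key.

```bash
cat > press.py <<'E'
from h import *
def press(x,y):
    O=ori(-.02); g=lambda:np.array(status.get_state()["tcp_pos"])
    arm.movep([x,y,85],O); arm.pause(.2); p=g(); e=np.array([x,y])-p[:2]; print("above",p)
    cx,cy=x+e[0],y+e[1]
    arm.movel([cx,cy,72],O,vel=40); print("ready",g())
    hit=arm.movel([cx,cy,56],O,vel=15,until_force=9); arm.pause(.15)
    s=status.get_state();print(hit,s["tcp_pos"],s["wrist_force"],s["clock"])
    arm.movel([cx,cy,90],O,vel=60); print(g())
E
python3 - <<'E'
from press import *
np.set_printoptions(precision=1,suppress=True)
press(495.8,-195)
E
```

```text
above [ 496.8 -195.3   86.6]
ready [ 494.6 -194.7   71.7]
True [ 494.9 -194.8   60.4] [-0.3 -0.2  5.5] 15.225
[ 494.7 -194.7   90.1]
```

The settled force is only just consistent with a full press, so I'll repeat the bar key more firmly, which does no harm. Then I'll check the dot before pressing the round key.

```bash
sed -i 's/until_force=9/until_force=18/; s/cy,56\]/cy,54]/' press.py
python3 - <<'E'
from press import *
np.set_printoptions(precision=1,suppress=True)
press(495.8,-195)
arm.movel([495,-195,130],vel=150)
arm.movep([493.2,-360,130],ori(-.02))
from meas import *
cv2.imwrite("pics/chk.png",np.hstack([cv2.resize(c["frame"][y:y+130,x:x+130],None,fx=3,fy=3,interpolation=cv2.INTER_CUBIC)[:,:,::-1] for c,x,y in((S,290,160),(T,310,110))]))
try: print(ringpos(S,(586.3,-49)))
except Exception as e: print(e)
E
```

```text
above [ 495.7 -195.    84.8]
ready [ 495.7 -194.9   71.6]
True [ 496.  -195.1   60.4] [-1.5  1.   6.5] 17.7833
[ 495.7 -194.9   90.1]
(array([584.5, -48.8]), np.float64(38.875))
```

View pics/chk.png

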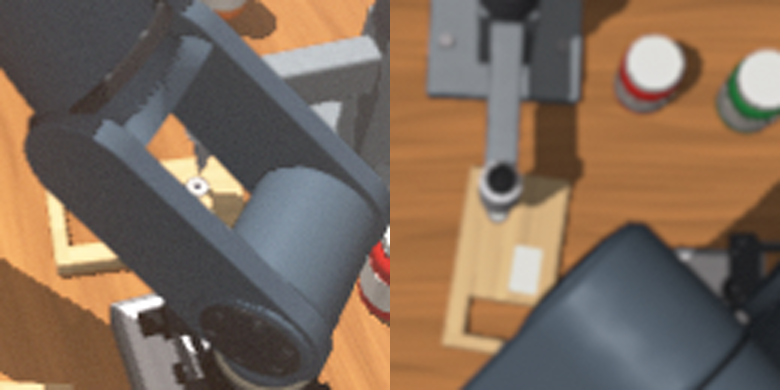

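Both presses stopped at the same z (60.4), which is the hard stop. In the side panel the dot, at crop (197,186), is still directly below the needle, and the ring is unchanged at (584.5, -48.8). Next is the round key, then retreat.

Run:
```python
from press import *
np.set_printoptions(precision=1,suppress=True)
press(493.2,-306)
arm.movel([493,-306,180],vel=150)
arm.pause(.3)
from meas import *
cv2.imwrite("pics/end.png",np.hstack([cv2.resize(c["frame"][y:y+130,x:x+130],None,fx=3,fy=3,interpolation=cv2.INTER_CUBIC)[:,:,::-1] for c,x,y in((S,290,160),(T,310,110))]))
try: print(ringpos(S,(586.3,-49)))
except Exception as e: print(e)
print(status.get_state()["clock"])
```

```text
above [ 494.3 -306.9   86. ]
ready [ 491.9 -305.1   71.6]
True [ 492.3 -305.2   60.4] [-1.7  0.9  6.4] 21.6917
[ 492.1 -305.    90.1]
attempt to get argmax of an empty sequence
23.4917
```

View pics/end.png

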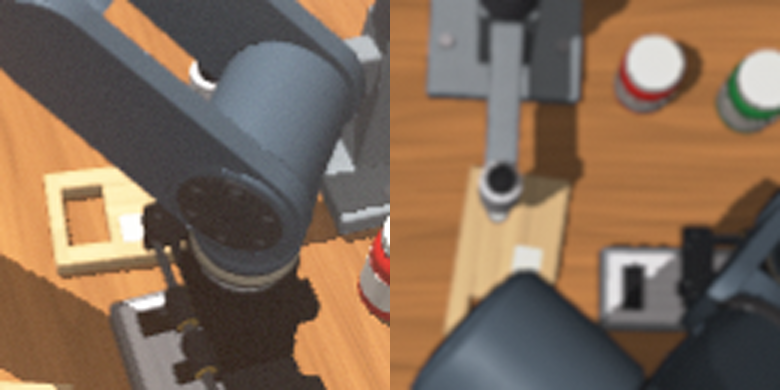

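The round key reached its stop (z 60.4 again), and the board looks unchanged in the top panel. I'll step clear for one numeric check of the dot, then hand in.

Run:
```python
from h import *
arm.movep([493,-360,130],ori(-.02))
arm.pause(.3)
from meas import *
r=ringpos(S,(586.3,-49));print(r,status.get_state()["clock"])
if np.linalg.norm(r[0]-[586.,-49])<4: print(arm.close_job())
```

```text
(array([584.70160864, -48.49992798]), np.float64(38.125)) 24.2833
the job is handed in; nothing more can be done
None
```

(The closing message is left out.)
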